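Reset the tripped hotplate in the candle workshop

ROBOT

A 7-joint arm with a two-finger parallel gripper is mounted at the origin on the work surface. World frame = base frame: x ahead of the robot, y to its left, z up, the work surface at z = 0. Lengths are in mm, angles in rad, forces in N, time in s.
With the tool pointing down it reaches from about 400 to 875 mm from the base axis. Payload 4.4 kg.
Tool frame: the origin (TCP) lies midway between the tips of the shut fingers; the grasp point (between the pads) lies 19 mm behind it; z points along the fingers, y is the line along which they close (so a half turn about z gives the same grasp; the last joint's range is limited). The gripper opens to 85 mm and grips with 20 to 120 N. Pads are 22 mm wide; open, the fingers measure 114 mm over their backs; the gripper's body (76 mm by 85 mm) begins 54 mm behind the grasp point. The pads swing forward as they close: fully open they stand 13 mm farther back than shut.
Start: joints at [1.271, 0.628, 0.038, 1.517, -0.027, 0.996, -0.02], TCP at [150.617, -632.323, 231.313] pointing down, gripper open.
Joint ranges: [-3.06, 3.06], [-0.37, 2.12], [-1.25, 1.32], [0.18, 2.47], [-1.1, 4.24], [0.23, 1.98], [-2.94, 2.94]. Speed limits (rad/s): [2.57, 2.57, 3.14, 3.14, 3.14, 3.14, 3.14].

INTERFACE

Orientations are given as [roll, pitch, yaw] about the fixed x, y, z axes, in that order (R = Rz(yaw) Ry(pitch) Rx(roll)).
In Python, from cell import ctrl gives the robot as it stands. The module is installed in compiled form; this text tells all that it offers.
- The arm moves only by the tool step_arm, never from a script. Its argument "commands" is one flat list of numbers, 7 for each row, row after row: the shift along the tool's x, y, z in cm, then the turn, a rotation vector about the tool's x, y, z in rad, then the opening, from 0 (shut) to 1 (fully open). A call has 1 to 10 rows; each row is the pose to reach, as a shift and turn from the pose commanded when the call began, along the tool's axes at that moment; what a row does not reach only later rows make up. A row lasts 1/10 s, in which the tool goes at most 50 mm and 8.59 degrees, less where a joint would pass 70% of its speed; a pose out of reach is approached as far as the arm can. A call with a gripper value outside its range is refused whole. The fingers move at their own pace and stop on an object; the grip force is fixed at half the most. Time passes only in rows, so rows that repeat a pose let the fingers close. It gives the time, the measured TCP pose, the force, the opening and the grip force at its end, in the units of the state.
- ctrl.read_state(): the state, without advancing time (a new reading comes with each control period).
- ctrl.get_image(name): name is "scene" or "top" or "wrist"; returns a dict with "image" (480x640x3 uint8, red, green, blue), "range_z" (480x640 float32, mm along the optical axis (not along the pixel's ray), 0 where there is no reading), "vfov" (degrees; the focal length in pixels is half the picture's height over the tangent of half this angle, whatever the lens; pixels are square), "cx", "cy" (the principal point, pixels), "world_to_cam" (4x4, takes a point from world to camera coordinates). Camera axes: x right, y down, z forward; pixel columns grow to the right and rows downward; lengths in mm; the calibration is good to about 2 mm. A picture is of the moment at which its call begins.
- ctrl.finish_job(): hands the job in; it is judged then, once.
The state is a dict: "clock": time; "qpos": joint angles; "qd": joint speeds; "tau": joint torques, N m; "eef_pos": TCP position; "tool_rot": TCP orientation; "force": force on the tool from outside, world axes, zero at the start; "torque": the same for the moment, N m; "width": finger opening in mm; "gripper_force": force on a finger pad.
Only numpy, scipy, OpenCV 4.12 (cv2) and the standard library are available. Lean on these libraries where they do the work, as an engineer would, in place of code of your own. Each camera call takes 0.05 s, during which the arm holds its last target. There are 200 camera calls.

TASK

The hotplate's overheat cut-out has tripped and popped out its reset button. Switch the hotplate off at its rocker switch, then press the reset button, sunk in the round well, fully home so that it stays in, and then switch the hotplate back on. Press with the fingertips only: pick nothing up, leave the thermostat knob as it is set, and do not disturb the pitcher on the plate or the bottle, glass and tin beside it.

Things in the scene. Friction and masses are not known exactly. Their poses are not given: they have to be found in the camera images.
- hotplate: brushed-steel bench hotplate fixed to the table, 380 (x) x 300 (y) x 112 mm high; origin at the centre of its underside, x from its front (panel, towards the robot) to its rear, z up. The round iron plate, 196 mm across, is centred at x +60 mm, 112 mm up. The front 115 mm is the control panel, sloping down 0.21 rad towards the front edge; panel centre at x -132 mm, 88 mm up.
- well_mouth (a point): centre of the round well's mouth, level with the panel, at the panel's -y end (95 mm from its middle). Axes: z square out of the sloping panel (the well's axis), x up the slope towards the plate, y along the panel. The well is 43 mm wide inside and 26 mm deep, with a flat black rim 2 mm high; in its middle sits the white round reset button, 26 mm in diameter.
- reset_button (a joint): how far the sunken reset button is pressed (m), along -z of well_mouth: 0 = popped out, face 16 mm below the panel's surface; 0.006 = fully home, face 22 mm below and 4 mm above the well's floor. It starts out (0 to 1.5 mm), moves stiffly (about 5 N) and stays where it is pushed.
- reset_face (a point): centre of the reset button's face; moves with the button, z square out of the sloping panel
- rocker_pivot (a point): middle of the rocker switch, level with the panel, at the panel's +y end (95 mm from its middle). Axes: z square out of the sloping panel, x up the slope towards the plate (along the rocker), y along the pivot. The black rocker is 44 mm long (x), 26 mm wide (y), its two halves rising outward from a middle 8 mm above the panel; its grey frame is 58 x 38 mm, 3 mm high.
- power_rocker (a joint): angle of the rocker (rad): +0.17 = on, far end (towards the plate, +x) down; -0.17 = off, near end (towards the front edge, -x) down. The top of the end that is down is 9 mm above the panel, of the end that is up 16 mm. Pressed near its outer end it moves with 2 to 3 N, nearer the pivot with more, and it stays where it is left. It starts on.
- knob_pointer (a point): tip of the pointer line on the thermostat knob, a black round knob 44 mm across and 26 mm high with a bar grip, in the middle of the panel between rocker and well; the point lies 19 mm from the knob's axis, on top of the bar. The knob turns easily; its setting differs from start to start.
- pitcher: empty steel pouring pitcher standing on the plate, 100 mm in diameter, 116 mm high, with a black handle reaching 91 mm from its axis along its own +y; loose, 0.2 to 0.45 kg; origin at the centre of its underside
- oil_bottle: amber glass bottle, 72 mm in diameter, 207 mm high with its steel pourer, loose, standing beside the hotplate; origin at the centre of its underside
- square_glass: empty square candle glass, 85 x 85 mm, 90 mm high, loose, standing beside the hotplate; origin at the centre of its underside
- candle_tin: round lidded metal candle tin, 75 mm in diameter, 57 mm high, loose, standing beside the hotplate; origin at the centre of its underside
There are look-alikes about, which are no part of the job. Several things have the shape of the pitcher; the one meant has the colours described above. There is more than one size of the oil_bottle; the job needs the larger.

How it is judged:
By the outcome, as a careful person would: the job done as asked, in the order asked, and still so for the second after the job is handed in, with the robot touching nothing.
It also fails if it takes over 48 s, if anything falls off the work surface, if the arm or the gripper's body presses on something with over 40 N, if the wrist force passes 120 N, or if a joint passes its speed limit or range.

## Working session

There is one attempt and no reset: what is moved stays moved. The work goes in short steps, Python scripts to look and compute and a tool call to move; the robot and the scene stay as the last step left them, time stands still between calls to the robot, and variables do not carry over. Pictures are saved under pics/ and viewed, at most 10 in all, crops included, and the job is handed in when it is done.

Besides the shell and the picture viewer there is one more tool, called after "Request:" as name(argument=value, ...), one argument or row to a line, values as JSON. step_arm: Moves the arm, as the interface text tells. Its arguments: {"type":"object","properties":{"commands":{"type":"array"}},"required":["commands"]}

```bash
mkdir -p pics
cat > h.py <<'E'
import numpy as np,cv2
from cell import ctrl
def grab(n):
    d=ctrl.get_image(n); d['f']=240/np.tan(np.radians(d['vfov'])/2); np.savez('pics/'+n+'.npz',**d); return d
def pts(d):
    v,u=np.mgrid[0:480,0:640]; z=d['range_z']
    c=np.stack([(u-d['cx'])/d['f']*z,(v-d['cy'])/d['f']*z,z,np.ones_like(z)],-1)
    return (c@np.linalg.inv(d['world_to_cam']).T)[...,:3]
def ray(d,u,v,p0,n):
    M=np.linalg.inv(d['world_to_cam']); o=M[:3,3]; r=M[:3,:3]@np.array([(u-d['cx'])/d['f'],(v-d['cy'])/d['f'],1])
    return o+r*(np.dot(np.array(p0)-o,n)/np.dot(r,n))
def proj(d,p):
    c=d['world_to_cam']@np.append(p,1); return c[0]/c[2]*d['f']+d['cx'],c[1]/c[2]*d['f']+d['cy']
E
python3 - <<'E'
from h import *
for n in('scene','top'):
    d=grab(n); cv2.imwrite(f'pics/{n}0.png',d['image'][...,::-1]); print(n,d['vfov'],np.linalg.inv(d['world_to_cam'])[:3].round(2))
print(ctrl.read_state())
E
```

```text
scene 48.75666635235672 [[-7.7000e-01  3.6000e-01 -5.3000e-01  1.1455e+03]
 [ 6.3000e-01  4.0000e-01 -6.6000e-01  7.6869e+02]
 [-3.0000e-02 -8.5000e-01 -5.3000e-01  6.4125e+02]]
top 54.941069850887445 [[ 2.00000e-02 -9.80000e-01  1.70000e-01  3.99820e+02]
 [-1.00000e+00 -2.00000e-02 -2.00000e-02  8.57400e+01]
 [ 2.00000e-02 -1.70000e-01 -9.90000e-01  1.18108e+03]]
{'clock': 0.1, 'qpos': array([ 1.27117973,  0.62923718,  0.03842249,  1.51827329, -0.02700472,
        0.99631616, -0.01996417]), 'qd': array([-0.00031035, -0.00181834,  0.00030398, -0.00344976, -0.00142693,
        0.0003886 ,  0.00014687]), 'tau': array([ 3.56203949e-03, -5.64530039e+01,  1.23048931e+00, -1.93973476e+01,
        1.12187635e-02,  5.37648230e-03,  1.95779973e-05]), 'eef_pos': array([ 150.51190288, -631.75043319,  230.48961928]), 'tool_rot': array([-3.13987571e+00, -3.87542316e-07,  2.33867760e-01]), 'force': array([ 0.16483365,  0.05687176, -0.21261367]), 'torque': array([-0.01059872,  0.00544733, -0.02451594]), 'gripper_force': 0.0, 'width': 85.3640858776458}
```

View pics/scene0.png

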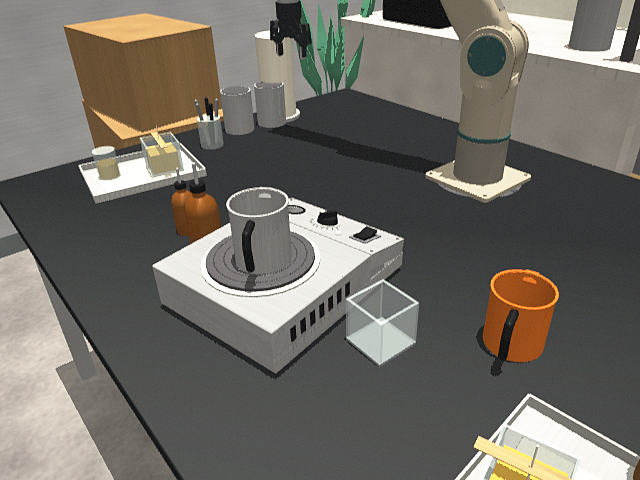

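View pics/top0.png

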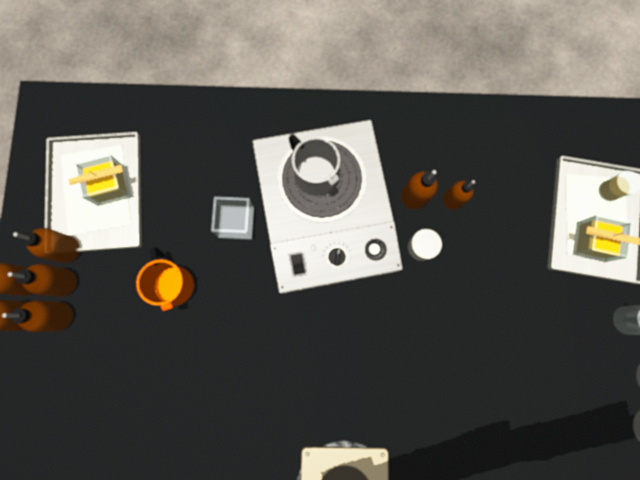

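The scene view shows the hotplate with the steel pitcher on it. In the top view the rocker is at about (297,264), the knob at (337,257) and the well at (375,249). The tin is close by at (426,244), the bottle at (420,188) and the glass at (233,217). Possible look-alikes: for the well, the knob (337,257) and tin (426,244); for the pitcher, the orange mug (165,283). By the description, the well is the white disc in the black ring at (375,249).

Run:
```python
from h import *
d=dict(np.load('pics/top.npz')); P=pts(d); im=d['image']
cv2.imwrite('pics/crop.png',cv2.resize(im[220:300,260:450],None,fx=4,fy=4,interpolation=cv2.INTER_CUBIC)[...,::-1])
# panel plane from bright pixels
m=np.zeros((480,640),np.uint8); cv2.fillPoly(m,[np.array([[278,246],[388,228],[397,266],[284,286]])],1)
g=im.min(-1); s=(m>0)&(g>150); Q=P[s]; 
for _ in range(4):
    c=Q.mean(0); n=np.linalg.svd(Q-c,full_matrices=False)[2][2]; n*=np.sign(n[2]); r=(Q-c)@n; Q=Q[abs(r)<max(1.5,2*r.std())]
print('n',n,'tilt',np.arccos(n[2]),'c',c,'std',r.std(),'yaw',np.arctan2(-n[1],-n[0]))
k=((m>0)&(g<110)).astype(np.uint8)
N,l,st,ce=cv2.connectedComponentsWithStats(k)
for i in range(1,N):
    if st[i,4]>25: print(st[i],ce[i],ray(d,*ce[i],c,n).round(1))
# white button range
print(P[244:256,366:386,2].round(0)[::2,::2])
t=(P[...,2]>30)&(P[...,2]<105)&(g>0)
# plate front/outline
w=((P[...,2]>60)).astype(np.uint8); w[:, :200]=0; w[300:]=0
np.save('pics/P.npy',P)
M=(g>140)&(P[...,2]>60)&(P[...,2]<125); M=M.astype(np.uint8); M[:,:245]=0;M[:,404:]=0;M[300:]=0
cs=max(cv2.findContours(M,0,2)[0],key=cv2.contourArea); print(cv2.minAreaRect(cs),cv2.boxPoints(cv2.minAreaRect(cs)))
```

```text
n [0.9765685  0.18375397 0.11201983] tilt 1.4585408888060996 c [553.10856555  31.31535918  90.77374437] std 30.067290021701822 yaw -2.9556043874526776
[366 239  20  21 212] [376.14150943 249.44339623] [556.5 -49.4 194.1]
[329 249  16  16 195] [336.46153846 256.75897436] [554.4  30.8  80.1]
[291 254  14  21 213] [297.49295775 263.75586854] [548.3 127.7 -25. ]
[[94. 90. 66. 64. 75. 67. 62. 67. 80. 90.]
 [87. 62. 68. 72. 71. 72. 73. 63. 62. 95.]
 [93. 64. 74. 72. 65. 73. 73. 59. 60. 80.]
 [90. 61. 68. 72. 69. 72. 69. 61. 57. 81.]
 [90. 62. 69. 67. 69. 73. 68. 59. 62. 82.]
 [87. 59. 59. 61. 67. 63. 60. 57. 73. 84.]]
((327.10003662109375, 205.29998779296875), (154.28871154785156, 124.95149230957031), 79.69515228271484) [[251.83202 140.57597]
 [374.76804 118.22398]
 [402.36804 270.024  ]
 [279.43204 292.37598]]
```

View pics/crop.png

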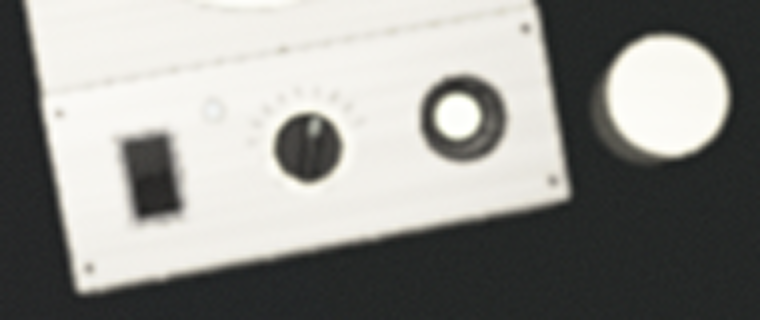

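The crop shows the rocker at (150,175), the knob at (308,147) with its pointer up, and the reset well with its white button at (460,117). The tin is to the right at (668,95). The choice is confirmed.

Run:
```python
from h import *
d=dict(np.load('pics/top.npz')); P=np.load('pics/P.npy')
yaw=-0.17
for _ in range(5):
    n=np.array([-np.sin(.21)*np.cos(yaw),-np.sin(.21)*np.sin(yaw),np.cos(.21)])
    # panel centre guess
    c=np.array([*(globals().get('mid',np.array([555,35,88])))[:2],88.])
    w=ray(d,376.1,249.4,c+n*2,n)-n*2; r=ray(d,297.5,263.75,c+n*10,n)-n*10
    mid=(w+r)/2; e=r-w; yaw=np.arctan2(-e[0],e[1])
print('well',w,'rock',r,'dist',np.linalg.norm(e),'yaw',yaw,'mid',mid)
Q=P[225:292,275:400].reshape(-1,3); dd=(Q-mid)@n; print(np.percentile(dd,[10,25,50,75]))
# box fit from known box corners in top of box
for u,v in [(251.8,140.6),(374.8,118.2)]: print(ray(d,u,v,[0,0,112],[0,0,1]))
R=np.array([[np.cos(yaw),-np.sin(yaw)],[np.sin(yaw),np.cos(yaw)]]); o=mid[:2]-R@[-132,0]
print('origin',o, 'rear corners',o+R@[190,150],o+R@[190,-150])
s=P[235:255,415:437]; print('tin top z',np.median(s[...,2]),ray(d,427,243,[0,0,57],[0,0,1]))
b=(P[...,2]>20); b[:,:405]=0;b[:,440:]=0;b[:165]=0;b[215:]=0; q=P[b]; print('bottle',np.percentile(q,[5,50,95],axis=0))
```

```text
well [573.48047985 -63.47196744  88.00000373] rock [535.19711751 123.83343031  87.99999702] dist 191.17773891473425 yaw 0.2016131900443407 mid [554.33879868  30.18073144  88.00000038]
[-71.21675316  -5.86293751  -2.47051335  -0.39557536]
[830.68043228 243.02848428 112.        ]
[897.66458909 -57.25373542 112.        ]
origin [683.66511378  56.61374533] rear corners [839.77911214 241.62298703] [899.85414372 -52.30045638]
tin top z 55.016603837518005 [ 597.37446357 -194.65282872   57.        ]
bottle [[ 696.32473166 -196.70011607   40.76737801]
 [ 717.16175693 -166.22904241  118.67932046]
 [ 747.04358883 -142.32566126  163.82221542]]
```

```bash
cat >> h.py <<'E'
from scipy.spatial.transform import Rotation as Ro
YAW=0.2016; ROCK=np.array([535.2,123.8,88.]); WELL=np.array([573.5,-63.5,88.])
PAN=Ro.from_euler('xyz',[0,-.21,YAW]); TOOL=Ro.from_euler('xyz',[np.pi,-.21,YAW])
def go(p,R=TOOL):
    s=ctrl.read_state(); C=Ro.from_euler('xyz',s['tool_rot'])
    print('shift cm',(C.inv().apply(np.array(p)-s['eef_pos'])/10).round(2),'rot',(C.inv()*R).as_rotvec().round(4))
def local(o): s=ctrl.read_state(); return PAN.inv().apply(s['eef_pos']-o).round(1)
E
python3 - <<'E'
from h import *
print(PAN.apply([0,0,1]))
go([430,-330,250]); go(ROCK+PAN.apply([-20,0,110]))
E
```

```text
[-0.20423806 -0.04174142  0.97803091]
shift cm [ 34.18 -22.88  -1.91] rot [-0.0051  0.21    0.032 ]
shift cm [ 50.68 -64.71   4.02] rot [-0.0051  0.21    0.032 ]
```

Request:
step_arm(
  commands=[34.2, -22.9, -1.9, 0, 0.21, 0.03, 0, 34.2, -22.9, -1.9, 0, 0.21, 0.03, 0, 34.2, -22.9, -1.9, 0, 0.21, 0.03, 0, 34.2, -22.9, -1.9, 0, 0.21, 0.03, 0, 34.2, -22.9, -1.9, 0, 0.21, 0.03, 0, 34.2, -22.9, -1.9, 0, 0.21, 0.03, 0, 34.2, -22.9, -1.9, 0, 0.21, 0.03, 0, 34.2, -22.9, -1.9, 0, 0.21, 0.03, 0, 34.2, -22.9, -1.9, 0, 0.21, 0.03, 0, 34.2, -22.9, -1.9, 0, 0.21, 0.03, 0],
)

```text
clock: 1.1
eef_pos: [431.9, -327.9, 250.3]
tool_rot: [-3.138, -0.21, 0.209]
force: [0.5, 0.1, -0.3]
width: 0.2
gripper_force: 0.0
```

Run:
```python
from h import *
print(ctrl.read_state()); go(ROCK+PAN.apply([-20,0,110])); go(WELL+PAN.apply([0,0,110]))
```

```text
{'clock': 1.1, 'qpos': array([ 0.77887173,  0.39967338, -0.10099859,  1.91497949, -0.19598265,
        0.70917061, -0.53201018]), 'qd': array([ 0.06179789,  0.00515526,  0.05911352, -0.00138581,  0.0173989 ,
       -0.00022234,  0.02425284]), 'tau': array([ -1.77252173, -42.26667881,  -1.69915002, -17.5711602 ,
        -0.68838906,  -0.46467712,  -0.21689903]), 'eef_pos': array([ 431.88155731, -327.85361266,  250.31983184]), 'tool_rot': array([-3.1377573 , -0.21042305,  0.20875689]), 'force': array([ 0.53391587,  0.13001692, -0.28751255]), 'torque': array([-0.09209215,  0.27930462, -0.04550491]), 'gripper_force': 0.0, 'width': 0.16481467811826772}
shift cm [ 13.65 -42.04   9.1 ] rot [-0.0053 -0.0004  0.007 ]
shift cm [ 15.52 -22.91   9.  ] rot [-0.0053 -0.0004  0.007 ]
```

Request:
step_arm(
  commands=[14.6, -32.5, 4, -0.005, 0, 0.007, 0, 14.6, -32.5, 4, -0.005, 0, 0.007, 0, 14.6, -32.5, 4, -0.005, 0, 0.007, 0, 14.6, -32.5, 4, -0.005, 0, 0.007, 0, 14.6, -32.5, 4, -0.005, 0, 0.007, 0, 14.6, -32.5, 4, -0.005, 0, 0.007, 0, 14.6, -32.5, 4, -0.005, 0, 0.007, 0, 14.6, -32.5, 4, -0.005, 0, 0.007, 0, 14.6, -32.5, 4, -0.005, 0, 0.007, 0, 14.6, -32.5, 4, -0.005, 0, 0.007, 0],
)

```text
clock: 2.1
eef_pos: [512.0, 15.6, 242.3]
tool_rot: [3.14, -0.209, 0.193]
force: [0.3, -0.2, 0.2]
width: -0.1
gripper_force: 0.0
```

Run:
```python
from h import *
d=grab('wrist'); cv2.imwrite('pics/wrist1.png',d['image'][...,::-1]); np.savez('pics/w1.npz',**d)
print(np.linalg.inv(d['world_to_cam'])[:3].round(2))
for p in(ROCK,WELL): print(proj(d,p))
```

```text
[[ 1.9000e-01 -9.8000e-01 -9.0000e-02  5.5704e+02]
 [-9.8000e-01 -1.9000e-01 -2.0000e-02  2.3480e+01]
 [ 0.0000e+00  9.0000e-02 -1.0000e+00  3.9844e+02]]
(np.float64(182.31492442912818), np.float64(195.86602354754066))
(np.float64(439.5445337460701), np.float64(193.02773600930746))
```

View pics/wrist1.png

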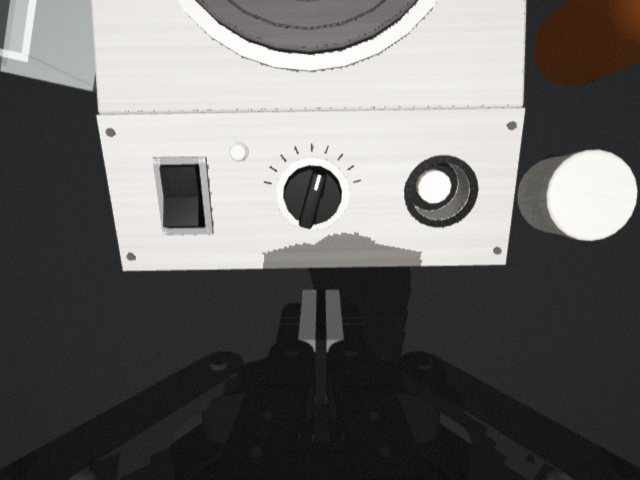

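The wrist view shows the rocker frame centred at about (183,196), the knob at (313,194), the well ring at (441,190) and the tin at (592,195). This is within about 2 px of what the top view predicted. I'll refine the rim and frame next.

Run:
```python
from h import *
d=dict(np.load('pics/w1.npz')); g=d['image'].min(-1); n=PAN.apply([0,0,1])
def big(x0,x1,y0,y1,t):
    m=np.zeros((480,640),np.uint8); m[y0:y1,x0:x1]=(g[y0:y1,x0:x1]<t)
    return cv2.convexHull(max(cv2.findContours(m,0,1)[0],key=cv2.contourArea))
e=cv2.fitEllipse(big(390,490,145,235,150)); w=ray(d,*e[0],WELL+2*n,n)-2*n
print(e,w,'local',PAN.inv().apply(w-WELL))
h=big(145,222,148,243,190); b=cv2.minAreaRect(h); r=ray(d,*b[0],ROCK+1.5*n,n)-1.5*n
print(b,r,PAN.inv().apply(r-ROCK))
v=r-w; print(np.linalg.norm(v),np.arctan2(-v[0],v[1]))
P=pts(d)
for s in (P[215:225,230:260],P[150:158,360:390],P[215:230,365:390]): print('panel h',np.median((s.reshape(-1,3)-(w+r)/2)@n))
s=g>150; q=(P[181:192,428:441].reshape(-1,3)-w)@PAN.as_matrix(); print('button',np.median(q,0))
go(ROCK+PAN.apply([-21,0,40]))
```

```text
((440.6881103515625, 190.93614196777344), (70.27826690673828, 76.27964782714844), 55.349605560302734) [575.4414819  -63.24787165  88.41619204] local [ 1.99650889e+00 -1.41734755e-01  2.60834445e-14]
((183.43145751953125, 195.5406036376953), (80.3666763305664, 55.35895919799805), 85.91438293457031) [536.01112377 122.57811935  88.11723485] [ 5.62385603e-01 -1.35955159e+00 -1.69963235e-14]
189.96352663135167 0.20908846459252856
panel h 0.4077473851835469
panel h 0.33625741277336824
panel h 0.2918671036160357
button [  0.1203915    0.22226186 -15.89994129]
shift cm [ -1.06 -10.21  11.99] rot [ 0.0035  0.0011 -0.0098]
```

```bash
sed -i 's/^YAW=.*/YAW=0.207; ROCK=np.array([535.8,122.8,88.2]); WELL=np.array([575.2,-63.3,88.4])/' h.py
python3 - <<'E'
from h import *
go(ROCK+PAN.apply([-20,0,35]))
E
```

```text
shift cm [ -0.91 -10.09  12.48] rot [ 0.0047  0.0011 -0.0151]
```

Request:
step_arm(
  commands=[-0.9, -10.1, 6, 0.005, 0.001, -0.015, 0, -0.9, -10.1, 6, 0.005, 0.001, -0.015, 0, -0.9, -10.1, 6, 0.005, 0.001, -0.015, 0, -0.9, -10.1, 10, 0.005, 0.001, -0.015, 0, -0.9, -10.1, 12.5, 0.005, 0.001, -0.015, 0, -0.9, -10.1, 12.5, 0.005, 0.001, -0.015, 0, -0.9, -10.1, 12.5, 0.005, 0.001, -0.015, 0, -0.9, -10.1, 12.5, 0.005, 0.001, -0.015, 0],
)

```text
clock: 2.95
eef_pos: [509.9, 118.5, 118.5]
tool_rot: [-3.14, -0.21, 0.207]
force: [0.3, -0.3, 1.1]
width: 0.1
gripper_force: 0.0
```

Run:
```python
from h import *
print(local(ROCK)); go(ROCK+PAN.apply([-20,0,8.5])); print(ctrl.read_state()['force'])
```

```text
[-19.3   1.1  35.1]
shift cm [-0.07  0.11  2.66] rot [-0.0013 -0.0003  0.0005]
[ 0.33197377 -0.25043546  1.0805433 ]
```

Request:
step_arm(
  commands=[-0.1, 0.1, 1, 0, 0, 0, 0, -0.1, 0.1, 1.6, 0, 0, 0, 0, -0.1, 0.1, 1.9, 0, 0, 0, 0, -0.1, 0.1, 2.1, 0, 0, 0, 0, -0.1, 0.1, 2.3, 0, 0, 0, 0, -0.1, 0.1, 2.5, 0, 0, 0, 0, -0.1, 0.1, 2.65, 0, 0, 0, 0, -0.1, 0.1, 2.65, 0, 0, 0, 0],
)

```text
clock: 3.75
eef_pos: [514.6, 121.0, 92.4]
tool_rot: [-3.14, -0.211, 0.211]
force: [-1.1, -1.1, 1.0]
width: -0.2
gripper_force: 0.5
```

Run:
```python
from h import *
s=ctrl.read_state(); print(local(ROCK),PAN.inv().apply(s['force']),s['torque'])
```

```text
[-19.8   2.5   8.5] [-1.05884247 -0.83263931  1.25736257] [-0.13278381  0.37481002 -0.0556715 ]
```

Request:
step_arm(
  commands=[0, 0.1, 0.1, 0, 0, 0, 0, 0, 0.1, 0.2, 0, 0, 0, 0, 0, 0.1, 0.3, 0, 0, 0, 0, 0, 0.1, 0.3, 0, 0, 0, 0],
)

```text
clock: 4.15
eef_pos: [514.9, 121.1, 91.7]
tool_rot: [-3.14, -0.214, 0.213]
force: [-12.7, -2.0, 30.7]
width: 0.0
gripper_force: 15.8
```

Run:
```python
from h import *
s=ctrl.read_state(); print(local(ROCK),PAN.inv().apply(s['force']),s['torque'])
```

```text
[-19.6   2.7   7.8] [-6.1678528   0.67236242 32.6995452 ] [-0.19205459  1.62418763  0.03027951]
```

The force shows a firm stop at 7.8 mm. Next I retract 50 mm and take a look.

Request:
step_arm(
  commands=[0, 0, -2, 0, 0, 0, 0, 0, 0, -5, 0, 0, 0, 0, 0, 4, -7, 0, 0, 0, 0, 0, 8, -7, 0, 0, 0, 0, 0, 8, -7, 0, 0, 0, 0, 0, 8, -7, 0, 0, 0, 0],
)

```text
clock: 4.75
eef_pos: [518.7, 37.5, 158.0]
tool_rot: [-3.139, -0.213, 0.208]
force: [0.2, -0.2, 0.3]
width: -0.1
gripper_force: 0.0
```

Run:
```python
from h import *
d=grab('wrist'); np.savez('pics/w2.npz',**d); u,v=map(int,proj(d,ROCK)); print(u,v)
P=pts(d); q=(P.reshape(-1,3)-ROCK)@PAN.as_matrix(); print('panel/well off',end=' ')
for x in(-20,-14,-6,6,14,20):
    k=(abs(q[:,0]-x)<2)&(abs(q[:,1])<8); print(x,k.sum(),np.median(q[k,2]).round(1),end=' | ')
cv2.imwrite('pics/w2.png',d['image'][...,::-1])
print(local(ROCK),local(WELL)); go(WELL+PAN.apply([0,0,40]))
```

```text
172 214
panel/well off -20 199 9.0 | -14 213 8.7 | -6 227 8.5 | 6 205 11.2 | 14 234 14.5 | 20 405 12.7 | [-19.  -78.3  75.3] [-19.3 111.9  75.2]
shift cm [ 1.89 11.21  3.49] rot [-0.0033 -0.0024  0.0036]
```

View pics/w2.png

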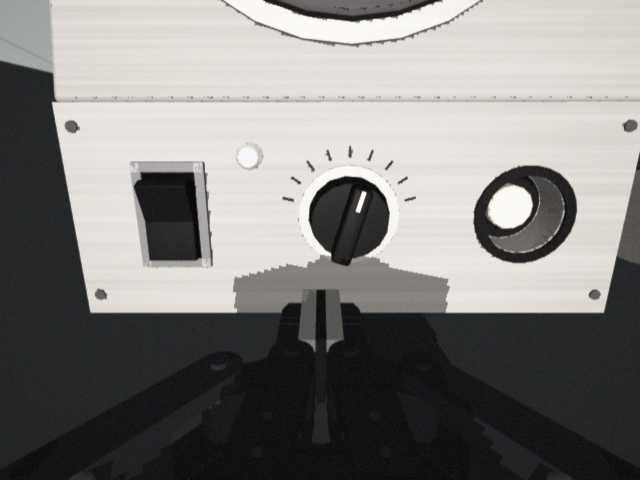

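The rocker is now off: its near end is down (9 mm) and its far end up, at (170,215). The knob is untouched at (350,218), and the well is at (525,213).

Request:
step_arm(
  commands=[1.9, 11.2, 0, -0.003, -0.002, 0.004, 0, 1.9, 11.2, 0, -0.003, -0.002, 0.004, 0, 1.9, 11.2, 0, -0.003, -0.002, 0.004, 0, 1.9, 11.2, 3.5, -0.003, -0.002, 0.004, 0, 1.9, 11.2, 3.5, -0.003, -0.002, 0.004, 0, 1.9, 11.2, 3.5, -0.003, -0.002, 0.004, 0, 1.9, 11.2, 3.5, -0.003, -0.002, 0.004, 0],
)

```text
clock: 5.5
eef_pos: [567.0, -63.3, 128.3]
tool_rot: [3.141, -0.21, 0.211]
force: [-0.2, 0.8, -0.5]
width: 0.1
gripper_force: 0.0
```

Run:
```python
from h import *
d=dict(np.load('pics/w2.npz')); g=d['image'].min(-1); n=PAN.apply([0,0,1])
m=np.zeros((480,640),np.uint8); m[155:270,462:592]=g[155:270,462:592]<150
e=cv2.fitEllipse(cv2.convexHull(max(cv2.findContours(m,0,1)[0],key=cv2.contourArea))); w=ray(d,*e[0],WELL+2*n,n)-2*n
print(e,w,'local err',PAN.inv().apply(w-WELL))
print(local(WELL)); go(WELL+PAN.apply([0,0,-15])); print(ctrl.read_state()['tool_rot'])
d=grab('wrist'); cv2.imwrite('pics/w3.png',d['image'][...,::-1])
```

```text
((524.4409790039062, 213.71241760253906), (93.3391342163086, 108.2155990600586), 56.98215866088867) [575.62371308 -63.02346887  88.50049701] local err [4.82092771e-01 1.83544139e-01 2.73880595e-14]
[ 0.5  1.7 40.7]
shift cm [-0.05  0.17  5.57] rot [-0.0003 -0.0003  0.0035]
[ 3.14111079 -0.21028596  0.21053061]
```

View pics/w3.png

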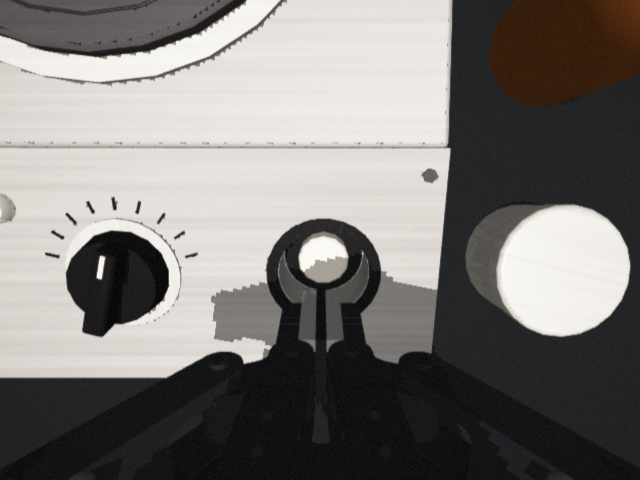

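The fingers line up with the well: ring centre at (323,270), finger gap at (321,300). Now I descend.

Request:
step_arm(
  commands=[-0.05, 0.15, 1.5, 0, 0, 0, 0, -0.05, 0.15, 3, 0, 0, 0, 0, -0.05, 0.15, 3.5, 0, 0, 0, 0, -0.05, 0.15, 3.5, 0, 0, 0, 0, -0.05, 0.15, 3.9, 0, 0, 0, 0, -0.05, 0.15, 4.3, 0, 0, 0, 0, -0.05, 0.15, 4.7, 0, 0, 0, 0, -0.05, 0.15, 5.1, 0, 0, 0, 0, -0.05, 0.15, 5.4, 0, 0, 0, 0, -0.05, 0.15, 5.4, 0, 0, 0, 0],
)

```text
clock: 6.55
eef_pos: [577.1, -64.5, 73.9]
tool_rot: [3.141, -0.208, 0.208]
force: [0.2, -0.7, -0.1]
width: -0.2
gripper_force: 0.0
```

Run:
```python
from h import *
s=ctrl.read_state(); print(local(WELL),PAN.inv().apply(s['force']),s['torque']); go(WELL+PAN.apply([0,0,-22.5]))
```

```text
[ -1.4  -1.5 -14.5] [ 0.03530258 -0.77811234 -0.15669066] [-0.05160938  0.17045286 -0.04439576]
shift cm [ 0.14 -0.15  0.8 ] rot [0.0003 0.0017 0.0005]
```

Request:
step_arm(
  commands=[0.1, -0.1, 0, 0, 0, 0, 0, 0.1, -0.1, 0.2, 0, 0, 0, 0, 0.1, -0.1, 0.4, 0, 0, 0, 0, 0.1, -0.1, 0.6, 0, 0, 0, 0, 0.1, -0.1, 0.8, 0, 0, 0, 0, 0.1, -0.1, 0.9, 0, 0, 0, 0, 0.1, -0.1, 0.9, 0, 0, 0, 0],
)

```text
clock: 7.25
eef_pos: [580.2, -62.8, 66.6]
tool_rot: [3.14, -0.21, 0.208]
force: [-3.4, 0.6, 10.6]
width: -0.3
gripper_force: 5.5
```

Run:
```python
from h import *
s=ctrl.read_state(); print(local(WELL),PAN.inv().apply(s['force']),s['torque'])
```

```text
[  0.3  -0.5 -22.4] [-0.94478942  1.2982192  11.02362393] [0.13050384 0.52901698 0.1020429 ]
```

Request:
step_arm(
  commands=[0, 0, 0.1, 0, 0, 0, 0, 0, 0, 0.2, 0, 0, 0, 0, 0, 0, 0.25, 0, 0, 0, 0, 0, 0, 0.25, 0, 0, 0, 0],
)

```text
clock: 7.65
eef_pos: [580.3, -62.8, 66.3]
tool_rot: [3.138, -0.211, 0.208]
force: [-13.1, 0.3, 34.3]
width: -0.1
gripper_force: 18.2
```

Run:
```python
from h import *
s=ctrl.read_state(); print(local(WELL),PAN.inv().apply(s['force']),s['torque'])
```

```text
[  0.4  -0.6 -22.6] [-5.34612671  2.98732413 36.19071016] [0.25581049 1.53532297 0.13578551]
```

Hard stop at -22.6 mm, so the button is home. I pull straight out and then check.

Request:
step_arm(
  commands=[0, 0, -1.5, 0, 0, 0, 0, 0, 0, -3.5, 0, 0, 0, 0, 0, 0, -6, 0, 0, 0, 0, 0, 0, -9.5, 0, 0, 0, 0, 0, -5, -9.5, 0, 0, 0, 0, 0, -9, -9.5, 0, 0, 0, 0, 0, -9, -9.5, 0, 0, 0, 0, 0, -9, -9.5, 0, 0, 0, 0],
)

```text
clock: 8.45
eef_pos: [542.2, 22.1, 156.1]
tool_rot: [3.14, -0.208, 0.21]
force: [-0.5, -0.2, -0.4]
width: 0.2
gripper_force: 0.0
```

Run:
```python
from h import *
d=grab('wrist'); P=pts(d); g=d['image'].min(-1)
q=(P.reshape(-1,3)-WELL)@PAN.as_matrix(); k=(np.hypot(q[:,0],q[:,1])<9); print('face depth',k.sum(),np.percentile(q[k,2],[10,50,90]))
k=(abs(q[:,0]-30)<3)&(abs(q[:,1])<10); print('panel',np.median(q[k,2]))
cv2.imwrite('pics/w4.png',d['image'][...,::-1])
print(local(ROCK)); go(ROCK+PAN.apply([20,0,40]))
```

```text
face depth 688 [-22.68788346 -21.9395262  -21.10318965]
panel 0.14649968971550786
[-1.000e-01 -1.013e+02  6.920e+01]
shift cm [  2.02 -10.13   2.9 ] rot [0.0013 0.0021 0.0008]
```

View pics/w4.png

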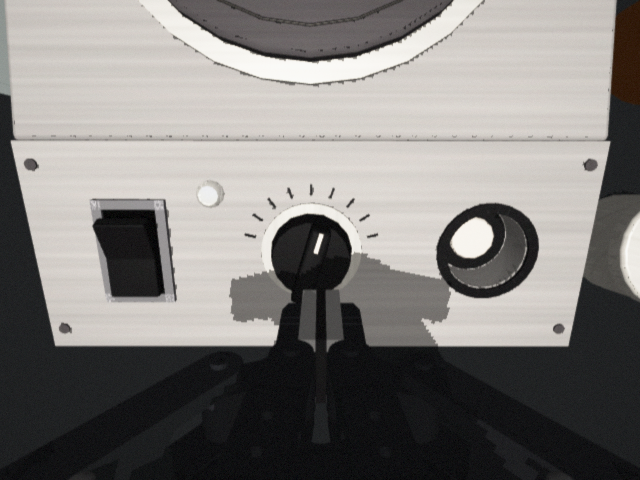

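The button at (473,240) now sits 21.9 mm below the panel, so it is home. The rocker at (130,252) is still off. Next I move over the rocker's far end.

Request:
step_arm(
  commands=[2, -10.1, 0, 0, 0, 0, 0, 2, -10.1, 0, 0, 0, 0, 0, 2, -10.1, 0, 0, 0, 0, 0, 2, -10.1, 2.9, 0, 0, 0, 0, 2, -10.1, 2.9, 0, 0, 0, 0, 2, -10.1, 2.9, 0, 0, 0, 0, 2, -10.1, 2.9, 0, 0, 0, 0, 2, -10.1, 2.9, 0, 0, 0, 0],
)

```text
clock: 9.3
eef_pos: [547.3, 124.6, 132.8]
tool_rot: [3.141, -0.21, 0.206]
force: [0.2, 0.5, 0.6]
width: 0.2
gripper_force: 0.0
```

Run:
```python
from h import *
print(local(ROCK)); go(ROCK+PAN.apply([20,0,8])); print(ctrl.read_state()['force'])
```

```text
[20.7 -0.6 41.1]
shift cm [-0.07 -0.06  3.31] rot [ 0.0008 -0.0001 -0.0008]
[0.24523116 0.46065033 0.57205259]
```

Request:
step_arm(
  commands=[0, 0, 1.2, 0, 0, 0, 0, 0, 0, 2.1, 0, 0, 0, 0, 0, 0, 2.4, 0, 0, 0, 0, 0, 0, 2.6, 0, 0, 0, 0, 0, 0, 2.8, 0, 0, 0, 0, 0, 0, 3.0, 0, 0, 0, 0, 0, 0, 3.2, 0, 0, 0, 0, 0, 0, 3.4, 0, 0, 0, 0, 0, 0, 3.45, 0, 0, 0, 0, 0, 0, 3.45, 0, 0, 0, 0],
)

```text
clock: 10.3
eef_pos: [554.4, 127.3, 100.4]
tool_rot: [3.14, -0.212, 0.208]
force: [-4.8, -1.8, 23.3]
width: -0.0
gripper_force: 11.4
```

Run:
```python
from h import *
s=ctrl.read_state(); print(local(ROCK),PAN.inv().apply(s['force']),s['torque'])
```

```text
[21.3  0.6  7.9] [-0.10346846 -0.7940047  23.89608148] [-0.33383865  0.37126434 -0.0491169 ]
```

Hard stop at 7.9 mm. I retract and verify everything.

Request:
step_arm(
  commands=[0, 0, -2, 0, 0, 0, 0, 0, 0, -5, 0, 0, 0, 0, 0, 0, -8, 0, 0, 0, 0, -4, 5, -10, 0, 0, 0, 0, -4, 9, -10, 0, 0, 0, 0, -4, 9, -10, 0, 0, 0, 0, -4, 9, -10, 0, 0, 0, 0, -4, 9, -10, 0, 0, 0, 0],
)

```text
clock: 11.1
eef_pos: [513.4, 27.4, 187.5]
tool_rot: [-3.141, -0.208, 0.208]
force: [1.0, 1.3, 0.6]
width: 0.1
gripper_force: 0.0
```

Run:
```python
from h import *
d=grab('wrist'); P=pts(d)
q=(P.reshape(-1,3)-ROCK)@PAN.as_matrix()
for x in(-20,-14,-6,6,14,20):
    k=(abs(q[:,0]-x)<2)&(abs(q[:,1])<8); print(x,k.sum(),np.median(q[k,2]).round(1),end=' | ')
q=(P.reshape(-1,3)-WELL)@PAN.as_matrix(); k=(np.hypot(q[:,0],q[:,1])<9); print('face',np.median(q[k,2]))
o=np.load('pics/top.npz')['image'].copy(); t=grab('top')['image']
c=np.hstack([d['image'][:400:2,::2],t[100:300,200:460]]); cv2.imwrite('pics/end.png',c[...,::-1])
df=cv2.absdiff(o,t).max(-1)>60
for n,(x0,x1,y0,y1) in dict(pitcher=(285,345,130,200),bottle=(400,440,165,210),glass=(208,256,192,242),tin=(408,445,225,262)).items(): print(n,df[y0:y1,x0:x1].sum())
```

```text
-20 55 15.8 | -14 199 14.3 | -6 194 11.3 | 6 173 8.7 | 14 191 8.8 | 20 194 8.9 | face -21.892439067066647
pitcher 0
bottle 0
glass 0
tin 0
```

View pics/end.png

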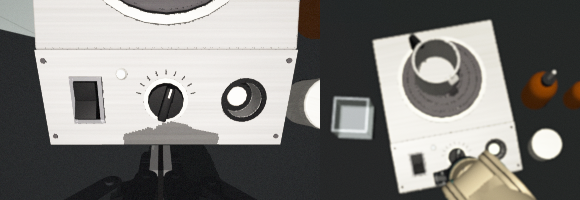

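The rocker at (86,100) is on (far end 8.9 mm, near end 15.8 mm). The button at (238,97) is home, the knob at (166,100) looks unchanged, and the objects beside the hotplate haven't moved.

```bash
python3 -c "
from cell import ctrl; print(ctrl.finish_job())"
```

```text
the job is handed in; nothing more can be done
None
```

I switched the hotplate off, pressed the reset button fully home (face 21.9 mm below the panel) and switched it back on, with the knob, pitcher, bottle, glass and tin showing no change in the final pictures; the job is handed in, and no verdict came back.

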